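Butt the whetstone against the red stop of the sharpening board

TASK

Get the sharpening board ready: push the whetstone along the board until its long side lies flush against the aluminium back rail and its end butts against the red stop (the red one, not the black one). Only push it with the fingers - never pick it up off the board or tip it - and leave the tape roll, the jar and the card box where they are.

Things in the scene. Friction and masses are not known exactly. Their poses are not given: they have to be found in the camera images.
- stone: grey-brown whetstone, a plain block 40 x 120 x 22 mm, 0.2 to 0.45 kg, loose, lying on the board in front of the rail and slightly turned. Origin at the centre of its underside; x across its 40 mm width, y along its 120 mm length, z up.
- rail: low aluminium bar 316 mm long, 12 mm thick, 16 mm high, fixed on the board along its far side. Origin on the middle of its inner face (the face towards the robot), at the board's surface; y runs along the bar, x points away from the robot into the bar. With the stone flush, the stone's origin is at x = -20 mm in this frame.
- red_stop: red stop clamped on the rail near one of its ends (the end differs from run to run), fixed. A block 16 mm wide along the rail, 20 mm high, that juts 26 mm from the rail's inner face towards the robot; a brass screw above the rail reaches 29 mm high. Origin on the line of the rail's inner face, in the middle of its 16 mm width, at the board's surface; axes as the rail's. With the stone's end against it the two origins are 68 mm apart along the rail.
- black_stop: black stop of the same shape and size near the other end of the rail, fixed; axes and origin as the red stop's. Not to be used. The inner faces of the two stops are 256 to 284 mm apart, the stone starts between and in front of them.
- board: thick pale wooden board, fixed on the desk: 164 mm (x) by 332 mm (y), top 40 mm above the desk (z = 0.040). Origin at the centre of its underside. Rail, stops and stone are on its top.
- tape_roll: roll of pale tape, 60 mm across, 19 mm high, lying loose on the desk beyond the board, to the right; bystander. Origin at the centre of its underside.
- gold_jar: small jar with a gold lid, 42 mm across, 46 mm high, loose on the desk just to the right of the board; bystander. Origin at the centre of its underside.
- nib_box: small brown card box 61 x 90 x 35 mm, loose on the desk beyond the board, to the right; bystander. Origin at the centre of its underside.
Mind the look-alikes: they are no part of the job. There is more than one size of the stone; the one meant has the size given above.

How it is judged (in metres and radians):
At the end, for the whole second after the job is handed in: The whetstone lies flat and at rest on the board, its long side within 3 mm of the rail's inner face and parallel to it within 0.03 rad, its end within 3 mm of the red stop (x of stone in the frame of rail between -0.023 and -0.017 m and (y of stone in the frame of red_stop between 0.065 and 0.071 m or y of stone in the frame of red_stop between -0.071 and -0.065 m) and angle between the y axis of stone and the y axis of rail, either way round below 0.03 rad and height (world z) of stone between 0.037 and 0.043 m and angle between stone's own z axis and vertical below 0.05 rad and linear speed of stone below 0.01 m/s and angular speed of stone below 0.1 rad/s); the robot touches nothing.
It fails at once if the whetstone is lifted off the board (height (world z) of stone above 0.05 m).
It fails at once if the whetstone is tipped (angle between stone's own z axis and vertical above 0.2 rad).
It fails at once if the roll of tape is moved by more than 15 mm (distance of tape_roll from where it was at the start of the episode above 0.015 m).
It fails at once if the gold-lidded jar is moved by more than 15 mm (distance of gold_jar from where it was at the start of the episode above 0.015 m).
It fails at once if the small card box is moved by more than 15 mm (distance of nib_box from where it was at the start of the episode above 0.015 m).
It also fails if it takes over 64 s, if anything falls off the work surface, if the arm or the gripper's body presses on something with over 40 N, if the wrist force passes 120 N, or if a joint passes its speed limit or range.

ROBOT

A 7-joint arm with a two-finger parallel gripper is mounted at the origin on a cart in front of the work surface, level with it; the furniture and walls round the work are solid. World frame = base frame: x ahead of the robot, y to its left, z up, the work surface at z = 0. Lengths are in mm, angles in rad, forces in N, time in s.
With the tool pointing down it reaches from about 400 to 900 mm from the base axis. Payload 5.5 kg.
Tool frame: the origin (TCP) lies midway between the tips of the shut fingers; the grasp point (between the pads) lies 19 mm behind it; z points along the fingers, y is the line along which they close (so a half turn about z gives the same grasp; the last joint's range is limited). The gripper opens to 92 mm and grips with 3 to 60 N. Pads are 19 mm wide; open, the fingers measure 130 mm over their backs; the gripper's body (75 mm by 190 mm) begins 47 mm behind the grasp point.
Start: joints at [1.586, 0.501, -0.427, 1.55, 0.221, 1.138, -0.21], TCP at [159.461, -630.137, 226.729] pointing down, gripper open.
Joint ranges: [-2.88, 2.88], [-0.31, 2.03], [-1.54, 1.56], [0.2, 2.42], [-1.41, 4.55], [0.19, 2.02], [-2.57, 2.57]. Speed limits (rad/s): [2.57, 2.57, 3.14, 3.14, 3.14, 3.14, 3.14].

INTERFACE

Orientations are given as a unit quaternion [x, y, z, w].
In Python, from cell import * gives the robot as it stands.
- The arm moves only by the tool servo_tool, never from a script. Its argument "steps" is text: rows parted by semicolons, each of 5 numbers parted by spaces: the closure, from -1 (fully open) to 1 (shut), then the shift along the tool's x, y, z each as a share of 5 cm, from -1 to 1, then the turn about the tool's z as a share of 6 degrees, from -1 to 1. A call has 1 to 10 rows; each row shifts and turns the commanded pose from where the row before left it, along the tool's axes as they then stand; what a row does not reach is not made up. A row lasts 1/8 s, in which the tool goes at most 62.5 mm and 10.7 degrees, less where a joint would pass 70% of its speed; a pose out of reach is approached as far as the arm can. A call with a number of a shift or a turn outside -1 to 1 is refused whole. A call with a gripper value outside its range is refused whole. The fingers move at their own pace and stop on an object; "newtons" is the grip in N (left out, the last holds). Time passes only in rows, so rows that do not move let the fingers close. It gives the time, the measured TCP pose, the force, the opening and the grip force at its end, in the units of the state.
- get_state(): the state, without advancing time (a new reading comes with each control period).
- grab_frame(name): name is "side" or "top"; returns (picture, depth): 480x640x3 uint8, blue, green, red; 480x640 float32, mm along the optical axis (not along the pixel's ray), 0 where there is no reading.
- camera_model(name): a dict with "K" (3x3 intrinsics, pixels), "rvec" (rotation vector, rad) and "tvec" (3), from world to camera coordinates, as OpenCV has them. Camera axes: x right, y down, z forward; pixel columns grow to the right and rows downward; lengths in mm; the calibration is good to about 2 mm. A picture is of the moment at which its call begins. camera_model takes no time and is no camera call.
- sign_off(): hands the job in; it is judged then, once.
The state is a dict: "time_s": time; "joints": joint angles; "qvel": joint speeds; "joint_torque": joint torques, N m; "tool_pos": TCP position; "tool_rot": TCP orientation; "contact_force": force on the tool from outside, world axes, zero at the start; "wrist_torque": the same for the moment, N m; "grip_width": finger opening in mm; "gripper_force": force on a finger pad.
Only numpy, scipy, OpenCV 4.12 (cv2) and the standard library are available. Lean on these libraries where they do the work, as an engineer would, in place of code of your own. Each camera call takes 0.05 s, during which the arm holds its last target. There are 200 camera calls.

## Working session

There is one attempt and no reset: what is moved stays moved. The work goes in short steps, Python scripts to look and compute and a tool call to move; the robot and the scene stay as the last step left them, time stands still between calls to the robot, and variables do not carry over. Pictures are saved under pics/ and viewed, at most 10 in all, crops included, and the job is handed in when it is done.

Besides the shell and the picture viewer there is one more tool, called after "Emit:" as name(argument=value, ...) on one line, values as JSON. servo_tool: Moves the arm, as the interface text tells. Its arguments: {"type":"object","properties":{"steps":{"type":"string"},"newtons":{"type":"number"}},"required":["steps"]}

```bash
mkdir -p pics
python3 - <<'E'
from cell import *
import cv2,numpy as np
for n in("top","side"):
    p,d=grab_frame(n);cv2.imwrite(f"pics/{n}0.png",p);np.save(f"{n}0.npy",d)
    c=camera_model(n);R=cv2.Rodrigues(np.array(c["rvec"],float))[0];print(n,(-R.T@np.array(c["tvec"],float).ravel()).round(),R.round(2).tolist(),c["K"])
s=get_state();print(s["time_s"],s["tool_pos"],s["tool_rot"],s["grip_width"])
E
```

```text
top [ 253.  125. 1261.] [[0.02, -1.0, -0.01], [-0.98, -0.02, -0.22], [0.22, 0.01, -0.98]] [[545.08589662   0.         319.4878133 ]
 [  0.         545.08589662 250.07253379]
 [  0.           0.           1.        ]]
side [  32.  727. 1513.] [[-0.77, -0.64, 0.0], [-0.57, 0.68, -0.46], [0.29, -0.35, -0.89]] [[618.54837996   0.         332.24663083]
 [  0.         618.54837996 238.25229117]
 [  0.           0.           1.        ]]
0.1 [ 159.24173109 -629.53767574  225.77667287] [ 9.92329028e-01  1.23621683e-01 -8.36228304e-05 -8.79094197e-04] 92.1225710055737
```

View pics/top0.png

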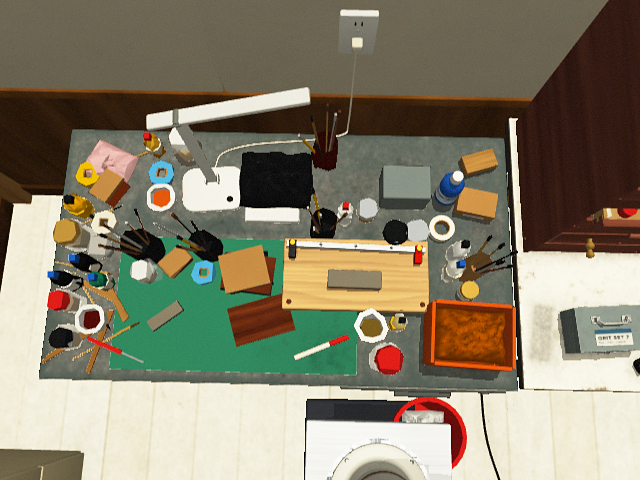

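View pics/side0.png

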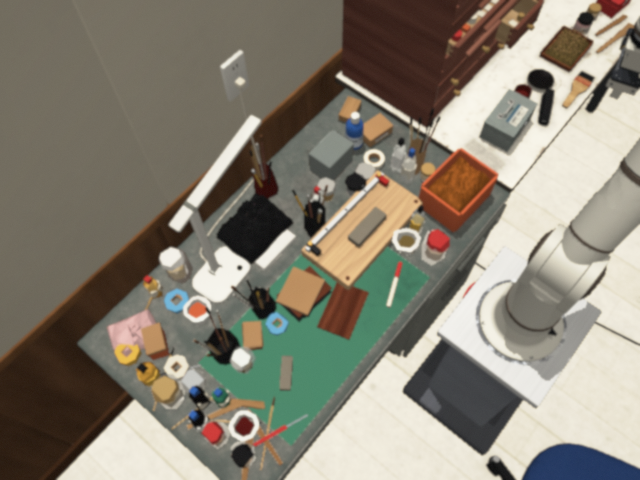

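The top view shows two grey-brown blocks: one on the board at (354,280), one on the mat at (165,315). The board one should be the stone, because the task puts it on the board and the other looks smaller. The red stop is at (418,257) on the right and the black one at (291,248) on the left. I'll measure these and check in a crop.

```bash
cat > h.py <<'E'
import cv2,numpy as np
from cell import *
def cam(n):
    c=camera_model(n);return np.array(c["K"],float),cv2.Rodrigues(np.array(c["rvec"],float))[0],np.array(c["tvec"],float).ravel()
def w(n,uv,z):
    K,R,t=cam(n);uv=np.atleast_2d(uv).astype(float)
    r=(R.T@np.linalg.inv(K)@np.c_[uv,np.ones(len(uv))].T).T;o=-R.T@t
    return o+r*((z-o[2])/r[:,2])[:,None]
def blob(mask,seed=None):
    n,l,s,c=cv2.connectedComponentsWithStats(mask.astype(np.uint8))
    i=l[seed[1],seed[0]] if seed else 1+s[1:,4].argmax()
    return l==i
def stone(p,d,seed=(354,280),box=(285,430,262,306)):
    # top-face pixels: grey (low saturation), mid value, inside the board's box
    hsv=cv2.cvtColor(p,cv2.COLOR_BGR2HSV);m=np.zeros(p.shape[:2],bool);a,b,c,e=box
    m[c:e,a:b]=((hsv[...,1]<75)&(hsv[...,2]>60)&(hsv[...,2]<170))[c:e,a:b]
    m=blob(m);v,u=np.nonzero(m);X=w("top",np.c_[u,v],62)
    r=cv2.minAreaRect(X[:,:2].astype(np.float32));return r,m,X
E
python3 - <<'E'
from h import *
p=cv2.imread("pics/top0.png");d=np.load("top0.npy")
hsv=cv2.cvtColor(p,cv2.COLOR_BGR2HSV)
for q in[(354,280),(165,315),(354,288),(354,300),(354,247),(418,257)]:print(q,p[q[1],q[0]],hsv[q[1],q[0]],d[q[1],q[0]])
r,m,X=stone(p,d);print(r,X.mean(0),cv2.boxPoints(r).round(1).tolist())
red=(hsv[...,2]>100)&(hsv[...,1]>200)&((hsv[...,0]<6)|(hsv[...,0]>174));red[:,:405]=0;red[:,430:]=0;red[:240]=0;red[270:]=0
v,u=np.nonzero(red);print("red px",u.min(),u.max(),v.min(),v.max());
print("red z60",w("top",[[u.min(),v.max()],[u.max(),v.max()],[u.min(),v.min()]],60).round(1))
c=p[225:325,270:440];cv2.imwrite("pics/c0.png",cv2.resize(c,None,fx=4.7,fy=4.7,interpolation=cv2.INTER_CUBIC))
E
```

```text
(354, 280) [107 132 146] [ 19  68 146] 1208.8595
(165, 315) [104 132 144] [ 21  71 144] 1242.186
(354, 288) [42 56 69] [ 16 100  69] 1214.3031
(354, 300) [115 196 237] [ 20 131 237] 1217.8839
(354, 247) [233 237 239] [ 20   6 239] 1237.8489
(418, 257) [  1  17 228] [  2 254 228] 1223.8219
((458.14923095703125, 61.507896423339844), (116.49476623535156, 38.55060958862305), 89.342529296875) [458.38831206  62.62974479  62.        ] [[438.20001220703125, 3.5], [476.79998779296875, 3.0], [478.1000061035156, 119.5], [439.5, 120.0]]
red px 415 421 246 262
red z60 [[500.4 -75.2  60. ]
 [500.7 -88.6  60. ]
 [537.3 -75.7  60. ]]
```

View pics/c0.png

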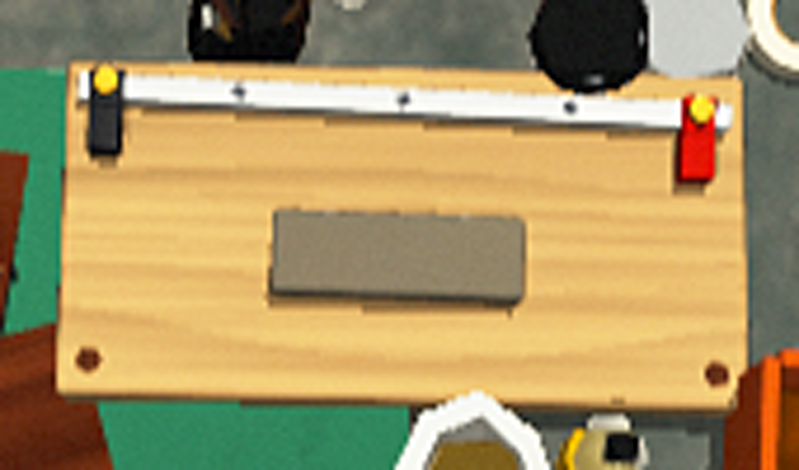

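Run:
```python
from h import *
p=cv2.imread("pics/top0.png");d=np.load("top0.npy");hsv=cv2.cvtColor(p,cv2.COLOR_BGR2HSV)
# rail: lowest white pixel per column
pts=[]
for u in range(300,412):
    v=np.nonzero((hsv[235:262,u,1]<40)&(hsv[235:262,u,2]>190))[0]
    if len(v):pts.append((u,235+v.max()+.5,235+v.min()-.5))
pts=np.array(pts)
for k,z in((1,40),(2,56)):
    X=w("top",pts[:,[0,k]],z);f=np.polyfit(X[:,1],X[:,0],1)
    X=X[abs(X[:,0]-np.polyval(f,X[:,1]))<2];f=np.polyfit(X[:,1],X[:,0],1);print("x=%.4f*y+%.1f"%tuple(f),len(X))
K,R,t=cam("top");v,u=np.mgrid[0:480,0:640];q=np.c_[u.ravel(),v.ravel(),np.ones(u.size)]
P=(R.T@((np.linalg.inv(K)@q.T)*d.ravel()-t[:,None])).T
P=P[(d.ravel()>0)]
for x in range(700,340,-20):
    print(x,*["%4d"%(lambda s:s.max() if len(s) else -1)(P[(abs(P[:,0]-x)<10)&(abs(P[:,1]-y)<15),2]) for y in range(240,-260,-30)])
s=(P[:,0]>440)&(P[:,0]<475)&(P[:,1]>10)&(P[:,1]<110);print("stone z",np.median(P[s,2]))
X=w("top",np.argwhere(((hsv[...,2]>100)&(hsv[...,1]>200)&((hsv[...,0]<6)|(hsv[...,0]>174)))[255:262,405:430])[:,::-1]+[405,255],60);print("red y",X[:,1].mean(),X[:,0].min())
```

```text
x=0.0260*y+531.4 111
x=0.0190*y+540.3 69
700  393  398  405  403    9    4    6    5   95   95   96   97   91  106   -1    5    5
680  116  113   96   38    7    7    5    5   96   95   96   97   96  137  134   40   41
660  102  103   86   23    6    5    8   51   94   96   95   95   94  136  127   40   40
640   86   74   69  179    8    6   58   60   96   95   94   95   92    6   41   42   41
620   27   28   30  183   93  119   91   62   60    9    6    7   24   23   40   38   40
600   24   27   25  108   98  119   88   59   52   57   60   44   40   23   23    5    5
580    6    6  222  226   95  169    6    8   58   60   57   43   43   24   22    5    5
560    7   43   42  228  190   43   46   42   58   60   58   45   44   25    4    4    6
540    9   74   61  169   62   63   63   61   62   60   64   71   41  134  140  199    4
520   31   68   64   46   57   58   60   61   61   60   62   72   43  125  143  200  177
500   39   63   57   46   46   46   47   47   46   48   54   64   42  129  101   85  231
480   39   46   45   47   67   68   66   66   69   45   47   47   42  144  140  232  232
460   49   46   46   47   66   67   66   68   66   46   46   46   42  107   72  232  228
440   50   47   44   46   68   67   67   67   67   46   46   45   42    9   51   53    8
420   34   46   47   47   46   47   47   45   45   45   46   46  102    4   48   49    6
400   13   47   45   44   46   47   46   47   45   48   47  105  107  106  107  104  107
380   19   15    9    9   10   10   48   50   50  120    5  103  103  124  121  112  118
360   18   15   13    9   11    9   52   47   52  139  109  103  117  118  121  114  119
stone z 62.385192518823665
red y -82.02559604605956 502.66665054878524
```

Run:
```python
from h import *
d=np.load("top0.npy");K,R,t=cam("top");v,u=np.mgrid[0:480,0:640];q=np.c_[u.ravel(),v.ravel(),np.ones(u.size)]
P=(R.T@((np.linalg.inv(K)@q.T)*d.ravel()-t[:,None])).T
P=P[(P[:,2]>95)&(P[:,0]<640)&(P[:,0]>380)&(abs(P[:,1])<250)&(d.ravel()>0)]
for y in range(240,-250,-20):
    s=P[abs(P[:,1]-y)<10]
    for a,b in((380,500),(500,640)):
        k=s[(s[:,0]>a)&(s[:,0]<b)]
        if len(k):print(y,"n",len(k),"x %.0f..%.0f zmax %.0f"%(k[:,0].min(),k[:,0].max(),k[:,2].max()))
```

```text
160 n 111 x 541..631 zmax 227
140 n 85 x 542..620 zmax 229
120 n 10 x 556..609 zmax 104
100 n 35 x 567..620 zmax 154
80 n 67 x 575..621 zmax 169
-80 n 1 x 640..640 zmax 95
-100 n 50 x 380..408 zmax 107
-120 n 40 x 381..411 zmax 106
-140 n 104 x 380..492 zmax 115
-160 n 214 x 380..499 zmax 145
-160 n 126 x 500..540 zmax 144
-180 n 69 x 380..495 zmax 110
-180 n 73 x 500..534 zmax 142
-200 n 54 x 380..476 zmax 105
-200 n 84 x 508..531 zmax 200
-220 n 205 x 381..493 zmax 233
-220 n 25 x 507..518 zmax 135
-240 n 140 x 381..499 zmax 233
-240 n 55 x 500..521 zmax 177
```

Emit:
servo_tool(steps="1 0 0 -0.6 0.87; 1 0 0 -0.7 0.87; 1 0 0 -0.7 0.87; 1 1 0 0 0; 1 1 0 0 0; 1 1 -0.5 0 0; 1 1 -0.5 0 0; 1 1 -1 0 0; 1 1 -1 0 0; 1 0 -1 0 0", newtons=20)

```text
time_s: 1.35
tool_pos: [456.4, -445.3, 325.5]
tool_rot: [1.0, -0.01, 0.001, -0.001]
contact_force: [-0.3, 0.3, -0.4]
grip_width: 1.0
gripper_force: 0.0
```

Emit:
servo_tool(steps="1 0 -1 0 0; 1 0 -1 0 0; 1 0 -1 0 0; 1 0 -1 0 0; 1 0 -1 0 0; 1 0 -1 0 0; 1 0 -1 0 0; 1 0 -1 0 0; 1 0 -1 0 0; 1 -0.2 -1 0 0")

```text
time_s: 2.6
tool_pos: [455.1, 52.6, 326.6]
tool_rot: [1.0, -0.013, 0.0, -0.0]
contact_force: [1.2, -0.3, -0.6]
grip_width: 0.7
gripper_force: 0.0
```

Emit:
servo_tool(steps="1 0 -1 0 0; 1 0 -1 0 0; 1 0 0 0 0; 1 0 0 0 0")

```text
time_s: 3.1
tool_pos: [457.6, 150.3, 326.3]
tool_rot: [1.0, -0.013, -0.0, 0.0]
contact_force: [-0.0, -0.7, -0.7]
grip_width: 0.4
gripper_force: 0.0
```

Emit:
servo_tool(steps="1 0 -0.2 1 0; 1 0 0 1 0; 1 0 0 1 0; 1 0 0 1 0; 1 0 0 1 0; 1 0 0 0.3 0; 1 0 0 0.1 0; 1 0 0 0.1 0; 1 0 0 0 0")

```text
time_s: 4.22
tool_pos: [459.1, 160.9, 52.8]
tool_rot: [1.0, -0.013, 0.001, -0.0]
contact_force: [0.3, -0.2, 0.5]
grip_width: 0.4
gripper_force: 0.0
```

Run:
```python
from h import *
p,d=grab_frame("top");cv2.imwrite("pics/t1.png",cv2.resize(p[200:350,250:450],None,fx=4,fy=4,interpolation=cv2.INTER_CUBIC))
```

```text
(no output)
```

View pics/t1.png

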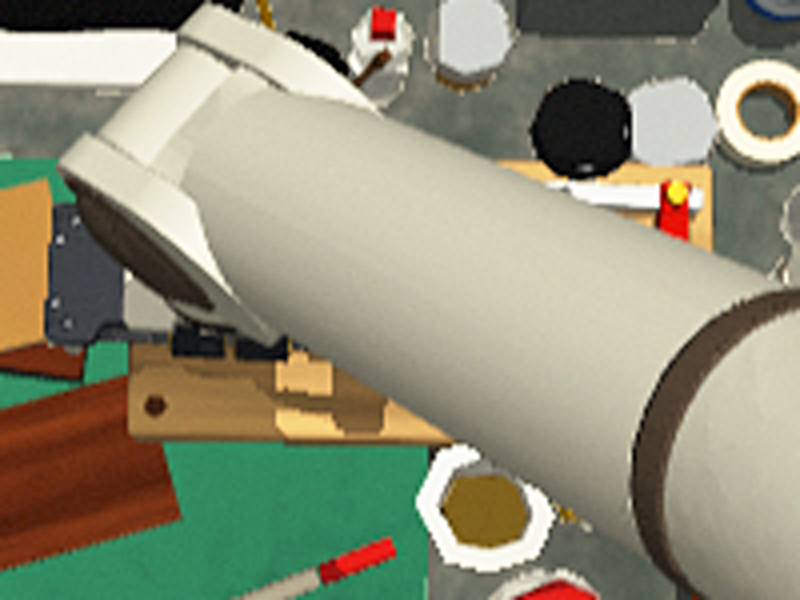

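Emit:
servo_tool(steps="1 0 0 0.1 0; 1 0 0.2 0 0; 1 0 0.2 0 0; 1 0 0.2 0 0; 1 0 0.2 0 0; 1 0 0.2 0 0; 1 0 0.2 0 0; 1 0 0.2 0 0; 1 0 0.2 0 0")

```text
time_s: 5.4
tool_pos: [456.0, 80.3, 46.7]
tool_rot: [1.0, -0.013, 0.0, -0.0]
contact_force: [0.8, 1.6, -0.6]
grip_width: 0.5
gripper_force: 0.6
```

Emit:
servo_tool(steps="1 0 0.15 0 0; 1 0 0.1 0 0; 1 0 0 0 0")

```text
time_s: 5.78
tool_pos: [455.8, 67.8, 46.8]
tool_rot: [1.0, -0.013, -0.0, 0.0]
contact_force: [1.2, 1.0, -0.3]
grip_width: 0.2
gripper_force: 0.0
```

Emit:
servo_tool(steps="1 0 -0.3 0 0; 1 0 0 -1 0; 1 0 0 -1 0; -0.3 -0.36 0.85 0 0; -0.3 -0.36 0.85 0 0; -0.3 0 0 0 0; -0.3 0 0 0 0")

```text
time_s: 6.65
tool_pos: [418.6, 0.5, 147.0]
tool_rot: [1.0, -0.012, 0.001, -0.0]
contact_force: [0.7, -0.1, 0.0]
grip_width: 35.6
gripper_force: 0.0
```

Run:
```python
from h import *
for n in("top","side"):
    p,d=grab_frame(n)
    cv2.imwrite(f"pics/{n}2.png",p)
a=cv2.imread("pics/side2.png")[150:300,280:480];b=cv2.imread("pics/top2.png")[220:370,250:450]
cv2.imwrite("pics/c2.png",cv2.resize(np.vstack([a,b]),None,fx=2,fy=2,interpolation=cv2.INTER_CUBIC))
print(get_state()["tool_pos"],get_state()["grip_width"])
```

```text
[418.74213016   1.17601415 146.99286977] 43.750307978050884
```

View pics/c2.png

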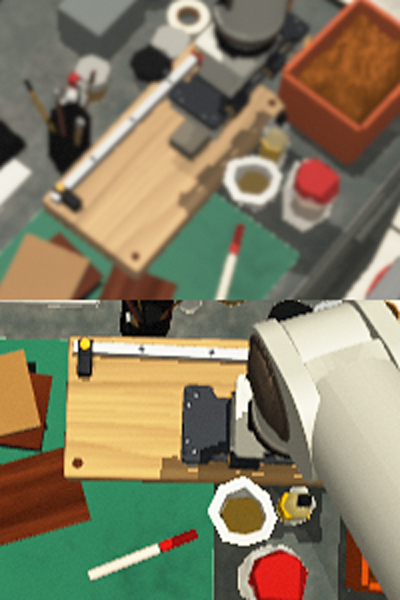

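Emit:
servo_tool(steps="0 0.04 -0.15 0 0; 0 0 0 1 0; 0 0 0 0.7 0; 0 0 0 0.2 0; 0 0 0 0.06 0; 0 0 0 0 0; 0 0 0 0 0")

```text
time_s: 7.62
tool_pos: [421.2, 6.7, 49.7]
tool_rot: [1.0, -0.013, 0.001, 0.0]
contact_force: [0.5, 0.2, -0.3]
grip_width: 45.8
gripper_force: 0.0
```

Emit:
servo_tool(steps="0 0.15 0 0 0; 0 0.15 0 0 0; 0 0.15 0 0 0; 0 0.15 0 0 0; 0 0.1 0 0 0; 0 0.06 0 0 0")

```text
time_s: 8.38
tool_pos: [458.9, 6.0, 48.7]
tool_rot: [1.0, -0.013, 0.0, -0.0]
contact_force: [-2.7, -0.9, 2.1]
grip_width: 46.0
gripper_force: 1.3
```

Emit:
servo_tool(steps="0 0.06 0 0 0; 0 0.06 0 0 0")

```text
time_s: 8.62
tool_pos: [464.2, 5.7, 48.7]
tool_rot: [1.0, -0.013, -0.0, -0.0]
contact_force: [-1.5, 0.1, -1.5]
grip_width: 45.6
gripper_force: 0.7
```

Emit:
servo_tool(steps="0 0.06 0 0 0; 0 0.06 0 0 0")

```text
time_s: 8.88
tool_pos: [470.6, 5.5, 48.7]
tool_rot: [1.0, -0.013, 0.0, -0.0]
contact_force: [-1.6, 1.1, -0.6]
grip_width: 45.6
gripper_force: 0.6
```

Emit:
servo_tool(steps="0 -0.3 0 0 0; 0 0 0 -0.8 0; 1 0 -0.8 0 0; 1 0 -0.8 0 0; 1 0.7 0 0 0; 1 0 0 0 0; 1 0 0 0.8 0; 1 0 0 0 0")

```text
time_s: 9.88
tool_pos: [488.5, 84.0, 46.7]
tool_rot: [1.0, -0.013, -0.003, 0.001]
contact_force: [-0.7, 0.1, 0.7]
grip_width: 0.6
gripper_force: 0.0
```

Emit:
servo_tool(steps="1 0.08 0.1 0 0; 1 0 0.1 0 0; 1 0 0.1 0 0; 1 0 0.04 0 0; 1 0 0.04 0 0")

```text
time_s: 10.5
tool_pos: [495.9, 66.1, 49.0]
tool_rot: [1.0, -0.013, 0.0, -0.0]
contact_force: [-0.3, 2.7, 0.1]
grip_width: 0.7
gripper_force: 1.1
```

Emit:
servo_tool(steps="1 0 0.03 0 0; 1 0 0.03 0 0")

```text
time_s: 10.75
tool_pos: [495.7, 63.7, 48.9]
tool_rot: [1.0, -0.012, 0.0, -0.0]
contact_force: [-0.7, 1.8, 1.2]
grip_width: 0.9
gripper_force: 1.3
```

Emit:
servo_tool(steps="1 0 0.03 0 0; 1 0 0.03 0 0")

```text
time_s: 11.0
tool_pos: [495.7, 61.1, 48.9]
tool_rot: [1.0, -0.012, 0.0, -0.001]
contact_force: [-1.0, 5.8, 3.0]
grip_width: 0.3
gripper_force: 3.2
```

Emit:
servo_tool(steps="1 0 0.03 0 0; 1 0 0.02 0 0")

```text
time_s: 11.25
tool_pos: [495.8, 60.8, 49.1]
tool_rot: [1.0, -0.012, 0.001, -0.002]
contact_force: [-0.5, 11.2, 2.0]
grip_width: -0.0
gripper_force: 4.3
```

Emit:
servo_tool(steps="1 0 -0.2 0 0; 1 0 0 -0.8 0; 0 -0.8 0.7 0 0; 0 0 0.8 0 0; 0 0 0 0 0; 0 0 0 0 0; 0 0 0 0 0; 0 0 0 0.8 0; 0 0 0 0 0")

```text
time_s: 12.38
tool_pos: [451.5, -5.5, 47.0]
tool_rot: [1.0, -0.012, -0.003, -0.0]
contact_force: [0.9, -0.2, -0.1]
grip_width: 45.7
gripper_force: 0.0
```

Emit:
servo_tool(steps="0 0.15 0 0 0; 0 0.15 0 0 0; 0 0.06 0 0 0; 0 0.06 0 0 0; 0 0.04 0 0 0")

```text
time_s: 13.0
tool_pos: [475.8, -7.1, 48.8]
tool_rot: [1.0, -0.013, -0.001, 0.0]
contact_force: [-5.4, 0.6, 4.2]
grip_width: 46.0
gripper_force: 2.7
```

Emit:
servo_tool(steps="0 0.04 0 0 0; 0 0.04 0 0 0")

```text
time_s: 13.25
tool_pos: [476.9, -7.3, 48.3]
tool_rot: [1.0, -0.013, -0.004, 0.001]
contact_force: [-13.9, 1.1, 11.1]
grip_width: 45.9
gripper_force: 6.8
```

Emit:
servo_tool(steps="0 0.04 0 0 0; 0 0.04 0 0 0")

```text
time_s: 13.5
tool_pos: [476.9, -7.4, 47.6]
tool_rot: [1.0, -0.013, -0.007, 0.001]
contact_force: [-22.8, 2.8, 18.1]
grip_width: 45.8
gripper_force: 11.2
```

Emit:
servo_tool(steps="0 -0.5 0 0 0; 0 0 0 -1 0; 0 0 0 -1 0; 0 0 0 -1 0; 0 0 0 -1 0; 0 0 0 -1 0; 0 0 0 -0.5 0; 0 0 1 0 0; 0 0 1 0 0; 0 0 1 0 0")

```text
time_s: 14.75
tool_pos: [456.4, -158.6, 324.6]
tool_rot: [1.0, -0.013, 0.001, 0.001]
contact_force: [0.8, 0.0, 0.4]
grip_width: 45.9
gripper_force: 0.0
```

Emit:
servo_tool(steps="0 0 1 0 0; 0 0 1 0 0; 0 0 1 0 0; 0 0 1 0 0; 0 0 1 0 0; 0 0 0 0 0")

```text
time_s: 15.5
tool_pos: [447.5, -412.3, 322.9]
tool_rot: [1.0, -0.017, -0.0, 0.001]
contact_force: [0.1, 0.5, -0.0]
grip_width: 46.2
gripper_force: 0.0
```

Run:
```python
from h import *
P=[grab_frame("top")[0] for _ in range(4)];p=np.mean(P,0).astype(np.uint8);cv2.imwrite("pics/t3.png",p)
cv2.imwrite("pics/c3.png",cv2.resize(p[230:300,330:440],None,fx=7,fy=7,interpolation=cv2.INTER_CUBIC))
```

```text
(no output)
```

View pics/c3.png

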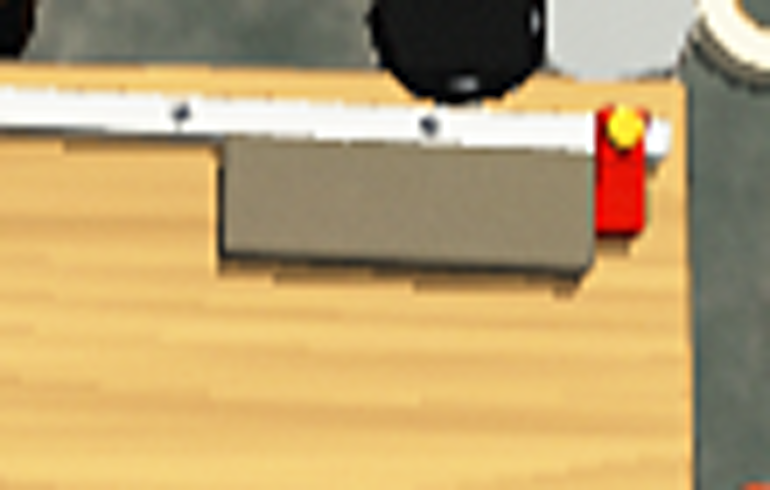

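Run:
```python
from h import *
p=cv2.imread("pics/t3.png").astype(float)
def edge(ch,r0,r1,us,sgn):
    o=[]
    for u in us:
        g=np.diff(ch[r0:r1,u])*sgn;g[g<0]=0;k=g.argmax();s=slice(max(k-1,0),k+2);o.append((u,r0+.5+(np.arange(len(g))[s]*g[s]).sum()/g[s].sum()))
    return np.array(o)
def fit(e,z,n):
    X=w("top",e,z);f=np.polyfit(X[:,1],X[:,0],1);r=X[:,0]-np.polyval(f,X[:,1]);k=abs(r)<1.5;f=np.polyfit(X[k,1],X[k,0],1)
    print(n,"slope %.4f x(-18)=%.1f"%(f[0],np.polyval(f,-18)),k.sum())
g=p.mean(2);us=range(365,411)
fit(edge(g,244,255,us,-1),62,"stone far (z62)")
fit(edge(g,258,272,us,-1),62,"stone near(z62)")
fit(edge(p[...,0],236,248,us,1),56,"rail far (z56)")
fit(edge(p[...,0],236,248,range(300,411),1),56,"rail far all")
fit(edge(g,242,254,range(300,358),-1),40,"rail near bottom")
fit(edge(p[...,0],284,306,range(300,411),-1),40,"board near")
# stop gap
row=p[252:260,408:424].mean(0);print(row[:,1:].round().tolist())
```

```text
stone far (z62) slope 0.0236 x(-18)=526.6 44
stone near(z62) slope 0.0277 x(-18)=488.3 46
rail far (z56) slope 0.0251 x(-18)=539.7 44
rail far all slope 0.0256 x(-18)=539.6 104
rail near bottom slope 0.0263 x(-18)=530.9 57
board near slope 1.3535 x(-18)=187.6 1
[[135.0, 148.0], [135.0, 148.0], [135.0, 148.0], [135.0, 148.0], [135.0, 148.0], [137.0, 148.0], [136.0, 135.0], [9.0, 178.0], [19.0, 234.0], [20.0, 230.0], [18.0, 220.0], [18.0, 220.0], [19.0, 228.0], [14.0, 234.0], [124.0, 164.0], [163.0, 194.0]]<stdin>:9: RankWarning: Polyfit may be poorly conditioned
```

```bash
python3 -c "
from cell import *
print(sign_off())"
```

```text
the job is handed in; nothing more can be done
None
```

I pushed the whetstone flush against the rail and up against the red stop, then handed the job in with the arm clear. The last top-camera picture shows it within about 1 mm of the rail and parallel to within about 0.003 rad, with no visible gap at the stop; sign-off returned no verdict.

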